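# Send the jar lids down the two-way chute to the yellow tray

## Robot

A 7-joint arm with a two-finger parallel gripper is mounted at the origin on the work surface. World frame = base frame: x ahead of the robot, y to its left, z up, the work surface at z = 0. Lengths are in m, angles in rad, forces in N, time in s.
With the tool pointing down it reaches from about 0.425 to 0.925 m from the base axis. Payload 6.8 kg.
Tool frame: the origin (TCP) lies midway between the tips of the shut fingers; the grasp point (between the pads) lies 19 mm behind it; z points along the fingers, y is the line along which they close (so a half turn about z gives the same grasp; the last joint's range is limited). The gripper opens to 85 mm and grips with 20 to 120 N. Pads are 22 mm wide; open, the fingers measure 114 mm over their backs; the gripper's body (76 mm by 85 mm) begins 54 mm behind the grasp point. The pads swing forward as they close: fully open they stand 13 mm farther back than shut.
Start: joints at [1.07, 0.477, 0.022, 1.555, -0.011, 1.109, -0.083], TCP at [0.258, -0.624, 0.231] pointing down, gripper open.
Joint ranges: [-2.96, 2.96], [-0.34, 2.1], [-1.41, 1.46], [0.24, 2.44], [-1.37, 4.51], [0.17, 1.92], [-2.96, 2.96]. Speed limits (rad/s): [2.39, 2.39, 3.14, 3.14, 3.14, 3.14, 3.14].

## Interface

Orientations are given as a unit quaternion [w, x, y, z].
In Python, from station import * gives the robot as it stands. The module is installed in compiled form; this text tells all that it offers.
- The arm moves only by the shell command python3 -m jog 'ROWS' [OPENING] [FORCE]. ROWS is JSON, a list of rows, each an object of numbers: "x", "y", "z": the shift along the tool's x, y, z in m; "ax", "ay", "az": the turn, a rotation vector about the tool's x, y, z in rad. In form: [{"x": .., "y": .., "z": .., "ax": .., "ay": .., "az": ..}, ...]. A call has 1 to 12 rows; each row is the pose to reach, as a shift and turn from the pose commanded when the call began, along the tool's axes at that moment; what a row does not reach only later rows make up. A row lasts 1/10 s, in which the tool goes at most 50 mm and 8.59 degrees, less where a joint would pass 70% of its speed; a pose out of reach is approached as far as the arm can. A call with a gripper value outside its range is refused whole. OPENING is the opening, from 0 (shut) to 1 (fully open), set as the call begins (- or left out, the last holds). The fingers move at their own pace and stop on an object; FORCE is the grip in N (left out, the last holds). Time passes only in rows, so rows that repeat a pose let the fingers close. It gives the time, the measured TCP pose, the force, the opening and the grip force at its end, in the units of the state.
- get_obs(): the state, without advancing time (a new reading comes with each control period).
- read_camera(name): name is "scene" or "top" or "wrist"; returns the picture (400x640x3 uint8, red, green, blue); there is no depth.
- camera_params(name): a dict with "K" (3x3 intrinsics, pixels), "D" ([k1, k2, p1, p2, k3] as OpenCV has them; the pictures are not rectified), "origin" and "attitude" of the camera in the world. Camera axes: x right, y up, looking along -z (the intrinsics and any distortion apply to the point x, -y, -z); pixel columns grow to the right and rows downward; lengths in m; the calibration is good to about 2 mm. A picture is of the moment at which its call begins: read the wrist's pose just before it. camera_params takes no time and is no camera call; for the wrist camera it gives the pose at the moment of the call.
- hand_in(): hands the job in; it is judged then, once.
The state is a dict: "t": time; "q": joint angles; "joint_vel": joint speeds; "joint_torque": joint torques, N m; "eef_pos": TCP position; "tool_rot": TCP orientation; "contact_force": force on the tool from outside, world axes, zero at the start; "torque": the same for the moment, N m; "gripper_width": opening from 0.0 (shut) to 1.0 (fully open); "grasp_force": force on a finger pad.
Only numpy, scipy, OpenCV 4.12 (cv2) and the standard library are available. Lean on these libraries where they do the work, as an engineer would, in place of code of your own. Each camera call takes 0.05 s, during which the arm holds its last target. There are 200 camera calls.

## Task

Swing the red flap of the two-way chute fully over to its stop, so that the chute leads to the yellow tray and the way to the blue tray is closed. Then take the scoop by its handle and tip all three jar lids out of it onto the top of the chute, above the flap, so that they slide down into the yellow tray, and stand the empty scoop back upright on the green mat. Leave the two glass jars and the measuring cup where they stand.

Things in the scene. Friction and masses are not known exactly. Their poses are not given: they have to be found in the camera images.
- chute: Fixed two-way chute: aluminium deck between plywood side walls 8 mm thick, 40 mm high; open above and at both ends. Origin on the table under the deck's middle; x: level direction in which parts run down; y to the left looking that way; z up. The deck, 320 long and 200 wide inside, falls 29 degrees along x: surface 215 mm above the table at x = -140, 138 at x = 0, 60 at the exit end x = +140.
- chute_inlet (a point): Middle of the upper edge of the chute's deck, on its surface, where parts are tipped in; axes as the chute's. No end wall there. 85 mm of bare deck follow before the flap's tip. At the lower end a plywood divider 8 mm thick on the middle line (chute x = 74 to 140 mm) makes two exits, on the +y and -y side, each 95 mm wide.
- flap (a joint): Angle of the red flap, rad: a plate 160 x 7 mm, 38 high, on the deck, hinged at the divider's upper end (chute x = 74 mm, y = 0) about an axis square to the deck, pointing up the deck. 0 = middle; positive = tip swung to the chute's +y side: +y exit closed, parts led to -y; negative the reverse. Stops at +-0.60. Starts near 0, stays where it is left, moves with about 1 N at the knob.
- flap_knob (a point): Black round knob on the flap, 18 mm in diameter, 42 mm long, 110 mm from the flap's hinge, its axis square to the deck. The point is on its axis, 13 mm below its top and 82 mm above the deck; the whole knob (53 to 95 mm above the deck) stands higher than the flap and the side walls.
- yellow_tray: Loose open yellow tray 170 x 150 x 45 mm (x, y, z), wall 4 mm, 0.35 kg, under one of the two exits (which one varies), 80 mm to the +y or -y side of the chute's middle line. Origin at the centre of its underside, axes along the chute's.
- blue_tray: The same tray in blue, under the other exit.
- scoop_grip (a point): Point on the axis of the scoop's orange handle where it is best held, 35 mm below its free end. Scoop axes: x towards the open mouth, y across, z up. The handle is a straight bar, 16 mm thick along y and 22 mm the other way, rising from the pan's back and leaning 32 degrees away from the mouth, along (-0.530, 0, 0.848). The point is 108 mm behind and 85 mm above the underside's centre.
- scoop_mouth (a point): Middle of the front edge of the scoop's floor, on its upper side; 70 mm ahead of the pan's centre; same axes.
- scoop_pan (a point): Centre of the scoop's floor on its upper side, 3 mm above its underside; same axes. The scoop (0.16 kg empty) is a steel pan 140 mm long and 84 mm wide with side walls 32 mm high, a back wall 40 mm high and an open front.
- mat: Fixed green cutting mat 220 x 160 x 3 mm (x, y, z) lying on the table; origin at the centre of its underside. The scoop starts on it.
- lid1_c (a point): Centre of a black smooth plastic jar lid, a disc 62 mm in diameter and 14 mm thick, 30 g, lying flat in the scoop. Slippery: friction about 0.15, it begins to slide at some 7 to 10 degrees.
- lid2_c (a point): Centre of a black smooth plastic jar lid, a disc 62 mm in diameter and 14 mm thick, 30 g, lying flat in the scoop. Slippery: friction about 0.15, it begins to slide at some 7 to 10 degrees.
- lid3_c (a point): Centre of a black smooth plastic jar lid, a disc 62 mm in diameter and 14 mm thick, 30 g, lying flat on top of the other two in the scoop. Slippery: friction about 0.15, it begins to slide at some 7 to 10 degrees.
- jar_a: Bystander: closed glass jar 70 mm wide, 85 mm high, between the mat and the chute, nearer the robot. Origin under its centre.
- jar_b: Bystander: the same kind of jar, on the far side, right of the chute. Origin under its centre.
- cup: Bystander: clear plastic measuring cup 70 mm wide, 95 mm high, left of the chute, nearer the robot. Origin under its centre.
Not all that is in view belongs to the job. Leave any brown or turquoise look-alike of the part that bears lid2_c alone.

How it is judged:
On the way, in this order (a step that is already met when the one before it is completed fails the run):
1. the flap stands over at its stop (within 0.1 rad) on the side of the blue tray, all three lids still in the scoop (((y of yellow_tray in the frame of chute above 0 m and value of joint flap below -0.5 rad) or (not (y of yellow_tray in the frame of chute above 0 m) and value of joint flap above 0.5 rad)) and x of lid1_c in the frame of scoop_pan between -0.075 and 0.075 m and z of lid1_c in the frame of scoop_pan between -0.005 and 0.05 m and y of lid1_c in the frame of scoop_pan between -0.045 and 0.045 m and x of lid2_c in the frame of scoop_pan between -0.075 and 0.075 m and z of lid2_c in the frame of scoop_pan between -0.005 and 0.05 m and y of lid2_c in the frame of scoop_pan between -0.045 and 0.045 m and x of lid3_c in the frame of scoop_pan between -0.075 and 0.075 m and z of lid3_c in the frame of scoop_pan between -0.005 and 0.05 m and y of lid3_c in the frame of scoop_pan between -0.045 and 0.045 m), for 0.2 s.
2. all three lids are in the yellow tray (x of lid1_c in the frame of yellow_tray between -0.085 and 0.085 m and y of lid1_c in the frame of yellow_tray between -0.075 and 0.075 m and z of lid1_c in the frame of yellow_tray between 0 and 0.06 m and x of lid2_c in the frame of yellow_tray between -0.085 and 0.085 m and y of lid2_c in the frame of yellow_tray between -0.075 and 0.075 m and z of lid2_c in the frame of yellow_tray between 0 and 0.06 m and x of lid3_c in the frame of yellow_tray between -0.085 and 0.085 m and y of lid3_c in the frame of yellow_tray between -0.075 and 0.075 m and z of lid3_c in the frame of yellow_tray between 0 and 0.06 m), for 0.2 s.
3. the scoop stands upright on the mat again (x of scoop_pan in the frame of mat between -0.11 and 0.11 m and y of scoop_pan in the frame of mat between -0.08 and 0.08 m and z of scoop_pan in the frame of mat between 0 and 0.012 m and angle between scoop_pan's own z axis and vertical below 0.1 rad and linear speed of scoop below 0.02 m/s), for 0.2 s.
At the end, for the whole second after the job is handed in: All three lids lie at rest inside the yellow tray; the flap is within 0.1 rad of its stop on the blue tray's side; the scoop stands still and upright (within 0.1 rad) on the mat, the centre of its pan over the mat (all of step 2 and all of step 3 and ((y of yellow_tray in the frame of chute above 0 m and value of joint flap below -0.5 rad) or (not (y of yellow_tray in the frame of chute above 0 m) and value of joint flap above 0.5 rad)) and linear speed of each of lid1, lid2, lid3 below 0.02 m/s); the robot touches nothing.
It fails at once if the scoop's mouth is held over the chute past the flap's hinge, or over the trays, so that lids could skip the flap (x of scoop_mouth in the frame of chute between 0.08 and 0.4 m and y of scoop_mouth in the frame of chute between -0.17 and 0.17 m).
It fails at once if a bystander (a jar or the cup) is moved more than 40 mm or tipped over (distance of any of jar_a, jar_b, cup from where it was at the start of the episode above 0.04 m or angle between any of jar_a, jar_b, cup's own z axis and vertical above 0.5 rad).
It also fails if it takes over 72 s, if anything falls off the work surface, if the arm or the gripper's body presses on something with over 40 N, if the wrist force passes 120 N, or if a joint passes its speed limit or range.

## Working session

There is one attempt and no reset: what is moved stays moved. The work goes in short steps, Python scripts to look and compute and a shell command to move; the robot and the scene stay as the last step left them, time stands still between calls to the robot, and variables do not carry over. Pictures are saved under pics/ and viewed, at most 10 in all, crops included, and the job is handed in when it is done.

```bash
mkdir -p pics; cat > h.py <<'E'
import numpy as np, cv2
from scipy.spatial.transform import Rotation as R
from station import *
def rot(q): return R.from_quat([q[1],q[2],q[3],q[0]])
def cam(p):
    A=np.array(p["attitude"],float)
    A=rot(A).as_matrix() if A.size==4 else A.reshape(3,3)
    return np.array(p["K"],float).reshape(3,3),np.array(p["D"],float),np.array(p["origin"],float),A
def at_z(p,uv,z):
    K,D,o,A=cam(p); uv=np.array(uv,float).reshape(-1,1,2)
    n=cv2.undistortPoints(uv,K,D).reshape(-1,2)
    d=np.c_[n[:,0],-n[:,1],-np.ones(len(n))]@A.T
    z=np.broadcast_to(z,len(d))
    return o+d*((z-o[2])/d[:,2])[:,None]
def proj(p,P):
    K,D,o,A=cam(p); c=(np.array(P,float).reshape(-1,3)-o)@A
    c=c*[1,-1,-1]
    return cv2.projectPoints(c,np.zeros(3),np.zeros(3),K,D)[0].reshape(-1,2)
E
python3 - <<'E'
from h import *
for n in("top","scene"):
    im=read_camera(n); cv2.imwrite(f"pics/{n}0.png",im[:,:,::-1]); p=camera_params(n);print(n,p)
o=get_obs();print(o)
E
```

```text
top {'K': array([[444.99004991,   0.        , 320.37110706],
       [  0.        , 444.99004991, 202.89955003],
       [  0.        ,   0.        ,   1.        ]]), 'D': array([-0.03003029,  0.        ,  0.        ,  0.        ,  0.        ]), 'origin': array([ 0.39991765, -0.04991305,  1.40546816]), 'attitude': array([ 0.71121706,  0.03401257, -0.04972459, -0.70038625])}
scene {'K': array([[414.6210038 ,   0.        , 321.56233644],
       [  0.        , 414.6210038 , 196.75907295],
       [  0.        ,   0.        ,   1.        ]]), 'D': array([-0.07141817,  0.        ,  0.        ,  0.        ,  0.        ]), 'origin': array([ 0.93675774, -0.48193059,  1.03086111]), 'attitude': array([0.89338941, 0.26424292, 0.09701817, 0.35016926])}
{'t': 0.1, 'q': array([ 1.06988251,  0.47771748,  0.02235404,  1.55633495, -0.01148112,
        1.10927635, -0.08307549]), 'joint_vel': array([ 0.00063121, -0.00130819, -0.00056036, -0.00396969,  0.00045312,
       -0.0010125 ,  0.0010606 ]), 'joint_torque': array([ 4.75967987e-03, -5.97761214e+01,  1.61337331e+00, -2.81953686e+01,
        1.27250736e-02,  5.02733412e-03, -7.49073524e-05]), 'eef_pos': array([ 0.2581643 , -0.62311967,  0.23043057]), 'tool_rot': array([-7.71983176e-04,  9.80769572e-01,  1.95167622e-01, -2.24185751e-04]), 'contact_force': array([-0.07013114,  0.27453671, -0.5562113 ]), 'torque': array([ 0.01197956, -0.04499523,  0.02573921]), 'grasp_force': 0.0, 'gripper_width': 1.0024519303902635}
```

View pics/top0.png

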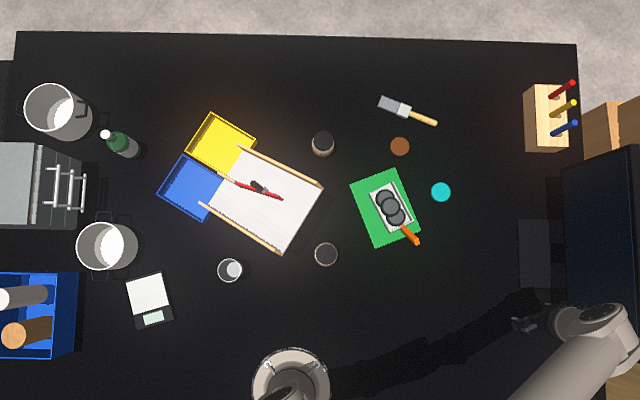

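View pics/scene0.png

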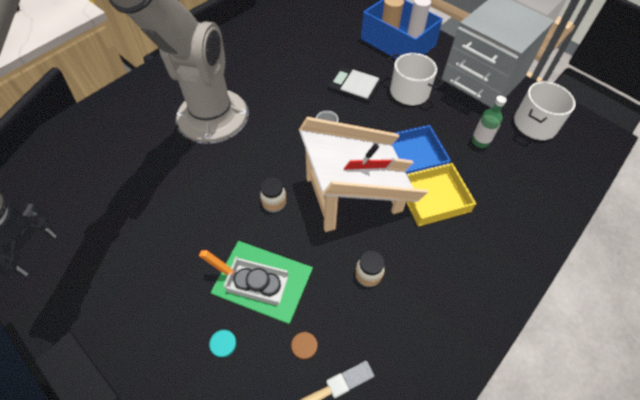

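The top view shows the chute falling to the upper left (wall tops (238,150)-(322,185) and (200,205)-(280,253)), with yellow on its -y side at (220,140) and blue on its +y side at (190,188). The flap therefore has to go positive. The scoop is at (390,208) with its handle end at (417,241). I'll enlarge the view to get exact pixels.

```bash
python3 - <<'E'
import cv2
a=cv2.imread("pics/top0.png")[100:280,155:435]; cv2.imwrite("pics/t1.png",cv2.resize(a,(784,504),interpolation=cv2.INTER_CUBIC))
a=cv2.imread("pics/scene0.png")[110:330,190:480]; cv2.imwrite("pics/s1.png",cv2.resize(a,(783,594),interpolation=cv2.INTER_CUBIC))
E
```

```text
(no output)
```

View pics/t1.png

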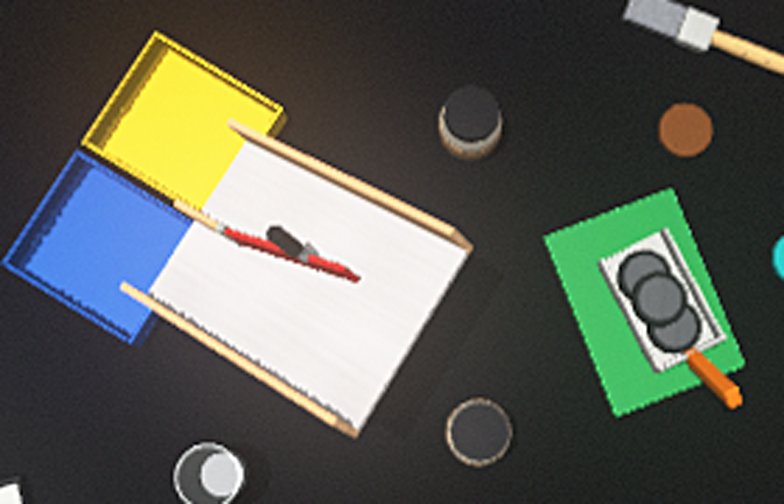

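View pics/s1.png

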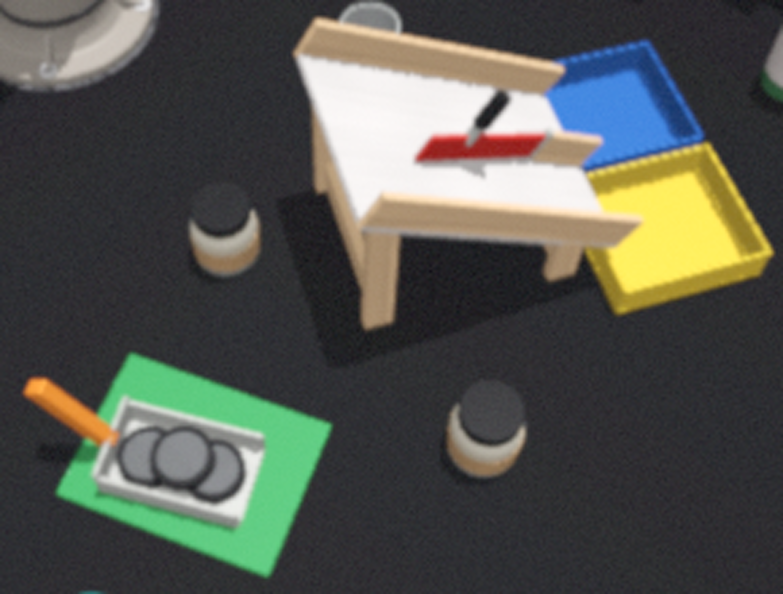

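```bash
cat > model.py <<'E'
from h import *
from scipy.optimize import least_squares
a=np.deg2rad(29);n=np.array([np.sin(a),0,np.cos(a)]);up=np.array([-np.cos(a),0,np.sin(a)])
def T(p,P): 
    c,s=np.cos(p[2]),np.sin(p[2]); P=np.atleast_2d(P)
    return np.c_[p[0]+c*P[:,0]-s*P[:,1],p[1]+s*P[:,0]+c*P[:,1],P[:,2]]
def knob(th,h): return np.array([.074,0,.138-.074*np.tan(a)])+.11*(np.cos(th)*up+np.sin(th)*np.array([0,1,0]))+h*n
E
python3 - <<'E'
from model import *
tp=lambda q:np.array(q)/2.8+[155,100]
sp=lambda q:np.array(q)/2.7+[190,110]
ct,cs=camera_params("top"),camera_params("scene")
# chute: deck corners
ctop=[(-.14,-.1,.215),(-.14,.1,.215),(.14,-.1,.06),(.14,.1,.06)]
utop=tp([(465,252),(352,432),(243,148),(151,308)])
csc=[(-.14,.1,.215),(-.14,-.1,.215)]; usc=sp([(303,57),(363,222)])
def f(p): return np.r_[(proj(ct,T(p,ctop))-utop).ravel(),(proj(cs,T(p,csc))-usc).ravel(),
  (proj(ct,T(p,knob(p[3],.095)))-tp([(277,235)])).ravel(),(proj(cs,T(p,knob(p[3],.095)))-sp([(503,97)])).ravel()]
r=least_squares(f,[.48,.15,1.05,0.],loss="soft_l1");print("chute",r.x.round(4));print(f(r.x).reshape(-1,2).round(1))
# scoop
z=.003
st=[(.07,.042,.032+z),(.07,-.042,.032+z),(-.07,.042,.04+z),(-.07,-.042,.04+z),(-.1265,0,.1147+z)]
ut=tp([(600,262),(665,230),(658,370),(722,340),(735,398)])
ss=[(.07,.042,.032+z),(-.07,.042,.04+z),(-.07,-.042,.04+z),(-.1265,0,.1147+z)]; us=sp([(265,436),(127,398),(95,478),(38,388)])
def g(p): return np.r_[(proj(ct,T(p,st))-ut).ravel(),(proj(cs,T(p,ss))-us).ravel()]
r2=least_squares(g,[.42,-.27,1.],loss="soft_l1");print("scoop",r2.x.round(4));print(g(r2.x).reshape(-1,2).round(1))
print("grip",T(r2.x,(-.108,0,.088)),"knob",T(r.x,knob(r.x[3],.082)),"at stop",T(r.x,knob(.6,.082)),"inlet",T(r.x,(-.14,0,.215)))
mt=at_z(ct,tp([(545,237),(673,190),(745,362),(616,415)]),.003);print("mat",mt.round(3),mt.mean(0).round(4),np.linalg.norm(np.diff(mt,axis=0),axis=1).round(3))
print("jars,cup",at_z(ct,tp([(479,432),(471,112),(209,474)]),[.085,.085,.095]).round(3))
E
```

```text
chute [ 0.5585  0.0934  1.0735 -0.2211]
[[ 0.2 -0.9]
 [ 3.7 -0.4]
 [-1.1 -0.6]
 [-1.8 -1.5]
 [-4.9 -0.7]
 [-2.3 -1.1]
 [-0.8 -1.7]
 [-0.9 -0.2]]
scoop [ 0.5594 -0.2993  0.4832]
[[-0.6 -2.1]
 [-0.2 -2.6]
 [ 0.1 -0.8]
 [ 1.1 -2.4]
 [-1.1 -1.4]
 [-0.6 -0.5]
 [-1.2 -1. ]
 [-1.4 -1. ]
 [-1.4 -0.6]]
grip [[ 0.46380808 -0.34949283  0.088     ]] knob [[0.58918226 0.09933626 0.22073112]] at stop [[0.52029477 0.15318321 0.21271432]] inlet [[ 0.49170992 -0.02967928  0.215     ]]
mat [[ 0.627 -0.173  0.003]
 [ 0.685 -0.32   0.003]
 [ 0.488 -0.401  0.003]
 [ 0.426 -0.254  0.003]] [ 0.5567 -0.2869  0.003 ] [0.158 0.213 0.159]
jars,cup [[ 0.405 -0.097  0.085]
 [ 0.75  -0.084  0.085]
 [ 0.357  0.183  0.095]]
```

```bash
python3 - <<'E'
from model import *
tp=lambda q:(np.array(q)+.5)/2.8+[154.5,99.5]
sp=lambda q:(np.array(q)+.5)/2.7+[189.5,109.5]
ct,cs=camera_params("top"),camera_params("scene")
L=[(-.14,-.1,.215),(-.14,.1,.215),(.14,-.1,.06),(.14,.1,.06),(.159,-.104,.095),(.159,.104,.095),(-.121,-.104,.25),(-.121,.104,.25)]
utop=tp([(465,252),(356,434),(243,148),(151,308),(232,123),(123,286),(452,234),(342,427)])
csc=[L[1],L[0],L[4],L[5],L[6],L[7]]; usc=sp([(299,57),(363,222),(636,222),(562,67),(380,198),(318,22)])
def f(p): return np.r_[(proj(ct,T(p,L))-utop).ravel(),(proj(cs,T(p,csc))-usc).ravel(),
  (proj(ct,T(p,knob(p[3],.095)))-tp([(276,235)])).ravel(),(proj(cs,T(p,knob(p[3],.095)))-sp([(503,97)])).ravel()]
r=least_squares(f,[.48,.15,1.05,0.],loss="soft_l1");print("chute",r.x.round(4));print(f(r.x).reshape(-1,2).round(1))
print("knob",T(r.x,knob(r.x[3],.082)),"at stop",T(r.x,knob(.6,.082)),"inlet",T(r.x,(-.14,0,.215)))
# triangulate knob top & handle end
for a_,b_ in[((276,235),(503,97)),((735,398),(38,388))]:
    s=least_squares(lambda X:np.r_[(proj(ct,X)-tp(a_)).ravel(),(proj(cs,X)-sp(b_)).ravel()],[.5,0,.2]);print(s.x.round(4),s.fun.round(1))
o=get_obs();M=rot(o["tool_rot"]).as_matrix();print("tool axes cols\n",M.round(3))
E
```

```text
chute [ 0.5624  0.0931  1.0435 -0.1733]
[[ 0.8 -0.1]
 [ 1.  -1.4]
 [ 0.9 -2.1]
 [-1.4 -4.1]
 [-1.5 -0.3]
 [-0.3  0.3]
 [ 0.4 -0.7]
 [-1.9 -1.5]
 [-1.5 -0.9]
 [-2.6 -0.9]
 [ 0.8 -1.8]
 [-1.4  0.1]
 [-0.3 -1. ]
 [-2.2  0.1]
 [-0.4 -1.1]
 [-0.7 -0.3]]
knob [[0.58830085 0.09993462 0.22123032]] at stop [[0.52596629 0.15400763 0.21271432]] inlet [[ 0.49191131 -0.02791555  0.215     ]]
[0.5907 0.1064 0.2295] [-0.6 -0.7 -0.8  0.1]
[ 0.4464 -0.3582  0.1138] [-1.  -0.7 -1.   0.1]
tool axes cols
 [[ 0.924  0.383 -0.001]
 [ 0.383 -0.924  0.001]
 [-0.    -0.002 -1.   ]]
```

```bash
cat >> model.py <<'E'
CH=[.5624,.0931,1.0435]; SC=[.5594,-.2993,.4832]
def togo(P,M2):
    o=get_obs();M=rot(o["tool_rot"]).as_matrix()
    print("t",round(o["t"],2),"tcp",o["eef_pos"].round(4),"shift",(M.T@(np.array(P)-o["eef_pos"])).round(4),"turn",R.from_matrix(M.T@M2).as_rotvec().round(4),
     "F",o["contact_force"].round(1))
def down(yang): # tool z down, tool y at world angle yang (deg)
    y=np.array([np.cos(np.radians(yang)),np.sin(np.radians(yang)),0]);z=np.array([0,0,-1.]);return np.c_[np.cross(y,z),y,z]
E
python3 -c "
from model import *
togo([.588,.100,.36],down(-36)); togo([.588,.100,.203],down(-36))"
```

```text
t 0.1 tcp [ 0.2582 -0.6231  0.2304] shift [ 0.5815 -0.542  -0.1288] turn [-1.600e-03 -3.000e-04 -5.496e-01] F [-0.1  0.3 -0.6]
t 0.1 tcp [ 0.2582 -0.6231  0.2304] shift [ 0.5815 -0.5417  0.0282] turn [-1.600e-03 -3.000e-04 -5.496e-01] F [-0.1  0.3 -0.6]
```

```bash
python3 -m jog '[{"z":-0.05},{"x":0.03,"y":-0.03,"z":-0.1,"az":-0.1},{"x":0.58,"y":-0.54,"z":-0.13,"az":-0.55},{"x":0.58,"y":-0.54,"z":-0.13,"az":-0.55},{"x":0.58,"y":-0.54,"z":-0.13,"az":-0.55},{"x":0.58,"y":-0.54,"z":-0.13,"az":-0.55},{"x":0.58,"y":-0.54,"z":-0.13,"az":-0.55},{"x":0.58,"y":-0.54,"z":-0.13,"az":-0.55},{"x":0.58,"y":-0.54,"z":-0.13,"az":-0.55},{"x":0.58,"y":-0.54,"z":-0.13,"az":-0.55},{"x":0.58,"y":-0.54,"z":-0.13,"az":-0.55},{"x":0.58,"y":-0.54,"z":-0.13,"az":-0.55}]' 0.5 30; python3 -c "
from model import *
togo([.588,.100,.36],down(-36))"
```

```text
t 0.1 tcp [ 0.2582 -0.6231  0.2304] shift [ 0.5815 -0.542  -0.1288] turn [-1.600e-03 -3.000e-04 -5.496e-01] F [-0.1  0.3 -0.6]validation failed for argument at $[0]...
```

```bash
python3 -m jog '[{"x":0,"y":0,"z":-0.05,"ax":0,"ay":0,"az":0},{"x":0.03,"y":-0.03,"z":-0.1,"ax":0,"ay":0,"az":-0.1},{"x":0.58,"y":-0.54,"z":-0.13,"ax":0,"ay":0,"az":-0.55},{"x":0.58,"y":-0.54,"z":-0.13,"ax":0,"ay":0,"az":-0.55},{"x":0.58,"y":-0.54,"z":-0.13,"ax":0,"ay":0,"az":-0.55},{"x":0.58,"y":-0.54,"z":-0.13,"ax":0,"ay":0,"az":-0.55},{"x":0.58,"y":-0.54,"z":-0.13,"ax":0,"ay":0,"az":-0.55},{"x":0.58,"y":-0.54,"z":-0.13,"ax":0,"ay":0,"az":-0.55},{"x":0.58,"y":-0.54,"z":-0.13,"ax":0,"ay":0,"az":-0.55},{"x":0.58,"y":-0.54,"z":-0.13,"ax":0,"ay":0,"az":-0.55},{"x":0.58,"y":-0.54,"z":-0.13,"ax":0,"ay":0,"az":-0.55},{"x":0.58,"y":-0.54,"z":-0.13,"ax":0,"ay":0,"az":-0.55}]' 0.5 30; python3 -c "
from model import *
togo([.588,.100,.36],down(-36))"
```

```text
t: 1.3
eef_pos: [0.479, -0.138, 0.3469]
tool_rot: [0.0, 0.891, 0.454, -0.0]
contact_force: [0.6, -0.7, -0.3]
gripper_width: 0.501
grasp_force: 0.0
t 1.3 tcp [ 0.479  -0.138   0.3469] shift [ 0.2566 -0.0517 -0.0131] turn [0.     0.0004 0.    ] F [ 0.6 -0.7 -0.3]
```

```bash
python3 -m jog '[{"x":0.257,"y":-0.052,"z":0,"ax":0,"ay":0,"az":0},{"x":0.257,"y":-0.052,"z":0,"ax":0,"ay":0,"az":0},{"x":0.257,"y":-0.052,"z":0,"ax":0,"ay":0,"az":0},{"x":0.257,"y":-0.052,"z":0,"ax":0,"ay":0,"az":0},{"x":0.257,"y":-0.052,"z":0,"ax":0,"ay":0,"az":0},{"x":0.257,"y":-0.052,"z":0.07,"ax":0,"ay":0,"az":0},{"x":0.257,"y":-0.052,"z":0.07,"ax":0,"ay":0,"az":0},{"x":0.257,"y":-0.052,"z":0.07,"ax":0,"ay":0,"az":0},{"x":0.257,"y":-0.052,"z":0.07,"ax":0,"ay":0,"az":0}]' 0.5; python3 -c "
from model import *
togo([.588,.100,.203],down(-36))
p=camera_params('wrist');im=read_camera('wrist')[:,:,::-1].copy()
for P in T(CH,[knob(-.173,.095),knob(-.173,.053)]): 
  u=proj(p,P)[0]; print(u); cv2.circle(im,tuple(int(v) for v in u),3,(0,255,0),-1)
cv2.imwrite('pics/w1.png',im)"
```

```text
t: 2.2
eef_pos: [0.5878, 0.0983, 0.2772]
tool_rot: [-0.0, 0.891, 0.454, -0.0]
contact_force: [-0.6, -0.1, 1.2]
gripper_width: 0.498
grasp_force: 0.0
t 2.2 tcp [0.5878 0.0983 0.2772] shift [ 0.0015 -0.0008  0.0742] turn [-0.0003  0.0004 -0.0001] F [-0.6 -0.1  1.2]
[311.08407126 209.6123249 ]
[314.69545439 221.78373257]
```

View pics/w1.png

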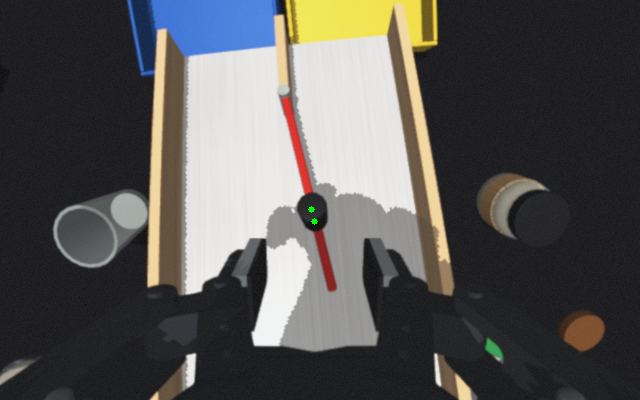

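The wrist view confirms the estimate: the projected knob points (311,210) and (315,222) fall on the black knob, between the fingers. Blue is on the left, which is tool -y. I'll descend and swing the flap.

```bash
python3 -m jog '[{"x":0.001,"y":-0.001,"z":0.04,"ax":0,"ay":0,"az":0},{"x":0.001,"y":-0.001,"z":0.074,"ax":0,"ay":0,"az":0},{"x":0.001,"y":-0.012,"z":0.074,"ax":0,"ay":0,"az":0},{"x":0.001,"y":-0.025,"z":0.075,"ax":0,"ay":0,"az":0},{"x":0.002,"y":-0.037,"z":0.076,"ax":0,"ay":0,"az":0},{"x":0.003,"y":-0.049,"z":0.077,"ax":0,"ay":0,"az":0},{"x":0.004,"y":-0.06,"z":0.079,"ax":0,"ay":0,"az":0},{"x":0.005,"y":-0.07,"z":0.081,"ax":0,"ay":0,"az":0},{"x":0.007,"y":-0.08,"z":0.082,"ax":0,"ay":0,"az":0},{"x":0.007,"y":-0.088,"z":0.082,"ax":0,"ay":0,"az":0},{"x":0.007,"y":-0.088,"z":0.082,"ax":0,"ay":0,"az":0}]' 0.5; python3 -c "
from model import *
p=camera_params('wrist');im=read_camera('wrist')[:,:,::-1].copy()
cv2.imwrite('pics/w2.png',im)"
```

```text
t: 3.35
eef_pos: [0.5194, 0.1571, 0.1948]
tool_rot: [-0.0, 0.891, 0.455, -0.0]
contact_force: [-0.0, 0.3, 0.3]
gripper_width: 0.501
grasp_force: 0.0
```

View pics/w2.png

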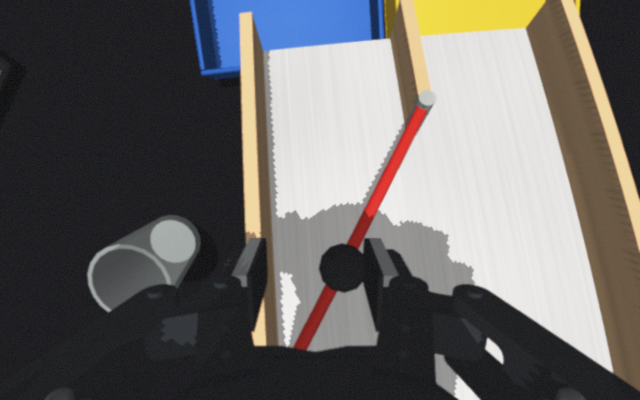

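The knob, at (343,268), rests on the right finger and the flap is well over towards blue. I'll push on in small steps until the stop shows in the force reading.

```bash
python3 -m jog '[{"x":0.001,"y":-0.003,"z":0.0,"ax":0,"ay":0,"az":0},{"x":0.001,"y":-0.005,"z":0.0,"ax":0,"ay":0,"az":0},{"x":0.001,"y":-0.005,"z":0.0,"ax":0,"ay":0,"az":0}]'
```

```text
t: 3.7
eef_pos: [0.5172, 0.1597, 0.1948]
tool_rot: [-0.0, 0.891, 0.454, -0.0]
contact_force: [0.3, -0.8, 0.3]
gripper_width: 0.501
grasp_force: 0.1
```

```bash
python3 -m jog '[{"x":0.001,"y":-0.002,"z":0.0,"ax":0,"ay":0,"az":0},{"x":0.001,"y":-0.004,"z":0.0,"ax":0,"ay":0,"az":0},{"x":0.001,"y":-0.004,"z":0.0,"ax":0,"ay":0,"az":0}]'
```

```text
t: 4.0
eef_pos: [0.5168, 0.1601, 0.1949]
tool_rot: [0.002, 0.892, 0.453, 0.001]
contact_force: [7.6, -5.6, -3.8]
gripper_width: 0.499
grasp_force: 4.6
```

The stop is reached, at about 10 N. Next: back off, lift, and plan the scoop grasp with the tool lined up with the handle's axis.

```bash
python3 -m jog '[{"x":0,"y":0.01,"z":0,"ax":0,"ay":0,"az":0},{"x":0,"y":0.014,"z":-0.03,"ax":0,"ay":0,"az":0},{"x":0,"y":0.014,"z":-0.08,"ax":0,"ay":0,"az":0},{"x":0,"y":0.014,"z":-0.12,"ax":0,"ay":0,"az":0},{"x":0,"y":0.014,"z":-0.12,"ax":0,"ay":0,"az":0}]'; cat >> model.py <<'E'
def scoopM(yaw,pitch,lean=32):
    "tool rotation holding scoop at yaw, pitch (deg, mouth down +), tool z along handle when lean=32"
    l=np.radians(lean);B=np.c_[np.cross([0,-1,0],[np.sin(l),0,-np.cos(l)]),[0,-1,0],[np.sin(l),0,-np.cos(l)]]
    return R.from_euler("ZY",[yaw,np.radians(pitch)]).as_matrix()@B
E
python3 - <<'E'
from model import *
M=scoopM(SC[2],0); g=T(SC,(-.108,0,.088))[0]; P=g+.019*M[:,2]
print(P)
togo(P-.12*M[:,2],M); togo(P,M)
E
```

```text
t: 4.5
eef_pos: [0.5286, 0.1566, 0.3211]
tool_rot: [0.0, 0.891, 0.454, 0.005]
contact_force: [-0.0, 0.1, 0.6]
gripper_width: 0.499
grasp_force: 0.0
[ 0.47268038 -0.34480048  0.07188709]
t 4.5 tcp [0.5286 0.1566 0.3211] shift [-0.4968  0.2203  0.1444] turn [-0.125   0.5388  0.4484] F [-0.   0.1  0.6]
t 4.5 tcp [0.5286 0.1566 0.3211] shift [-0.4407  0.2479  0.2468] turn [-0.125   0.5388  0.4484] F [-0.   0.1  0.6]
```

```bash
python3 -m jog '[{"x":-0.2,"y":0.09,"z":-0.02,"ax":0,"ay":0,"az":0.1},{"x":-0.3,"y":0.13,"z":-0.02,"ax":0,"ay":0,"az":0.2},{"x":-0.497,"y":0.22,"z":0.02,"ax":-0.125,"ay":0.539,"az":0.448},{"x":-0.497,"y":0.22,"z":0.02,"ax":-0.125,"ay":0.539,"az":0.448},{"x":-0.497,"y":0.22,"z":0.02,"ax":-0.125,"ay":0.539,"az":0.448},{"x":-0.497,"y":0.22,"z":0.02,"ax":-0.125,"ay":0.539,"az":0.448},{"x":-0.497,"y":0.22,"z":0.02,"ax":-0.125,"ay":0.539,"az":0.448},{"x":-0.497,"y":0.22,"z":0.02,"ax":-0.125,"ay":0.539,"az":0.448},{"x":-0.497,"y":0.22,"z":0.02,"ax":-0.125,"ay":0.539,"az":0.448},{"x":-0.497,"y":0.22,"z":0.02,"ax":-0.125,"ay":0.539,"az":0.448},{"x":-0.497,"y":0.22,"z":0.02,"ax":-0.125,"ay":0.539,"az":0.448},{"x":-0.497,"y":0.22,"z":0.02,"ax":-0.125,"ay":0.539,"az":0.448}]' 0.6;  python3 - <<'E'
from model import *
M=scoopM(SC[2],0); g=T(SC,(-.108,0,.088))[0]; P=g+.019*M[:,2]
togo(P-.12*M[:,2],M);print(get_obs()["q"].round(2))
E
```

```text
t: 5.7
eef_pos: [0.4096, -0.3824, 0.2935]
tool_rot: [-0.064, 0.936, 0.227, 0.262]
contact_force: [-1.0, -0.5, -0.2]
gripper_width: 0.598
grasp_force: 0.0
t 5.7 tcp [ 0.4096 -0.3824  0.2935] shift [-0.054  -0.004   0.1074] turn [ 0.0028  0.0119 -0.0064] F [-1.  -0.5 -0.2]
[ 0.91  0.22  0.04  1.89 -0.65  1.04  0.19]
```

Reachable. I'll go to the pre-grasp pose and check it with the wrist camera.

```bash
python3 -m jog '[{"x":-0.054,"y":-0.004,"z":0.107,"ax":0.003,"ay":0.012,"az":-0.006},{"x":-0.054,"y":-0.004,"z":0.107,"ax":0.003,"ay":0.012,"az":-0.006},{"x":-0.054,"y":-0.004,"z":0.107,"ax":0.003,"ay":0.012,"az":-0.006},{"x":-0.054,"y":-0.004,"z":0.107,"ax":0.003,"ay":0.012,"az":-0.006}]';  python3 - <<'E'
from model import *
M=scoopM(SC[2],0); g=T(SC,(-.108,0,.088))[0]; P=g+.019*M[:,2]
togo(P,M)
p=camera_params('wrist');im=read_camera('wrist')[:,:,::-1].copy()
for q in T(SC,[(-.1265,0,.1177),(-.108,0,.088),(.07,.042,.035),(.07,-.042,.035),(-.07,.042,.043),(-.07,-.042,.043)]):
  u=proj(p,q)[0]; print(u.round()); cv2.circle(im,tuple(int(v) for v in u),3,(0,255,0),1)
cv2.imwrite('pics/w3.png',im)
E
```

```text
t: 6.1
eef_pos: [0.4175, -0.3656, 0.1718]
tool_rot: [-0.071, 0.932, 0.233, 0.267]
contact_force: [-0.5, 0.4, 0.1]
gripper_width: 0.598
grasp_force: 0.0
t 6.1 tcp [ 0.4175 -0.3656  0.1718] shift [-0.0035  0.0085  0.1157] turn [-0.0114 -0.0013  0.0026] F [-0.5  0.4  0.1]
[326. 219.]
[325. 204.]
[283.  52.]
[364.  52.]
[276. 176.]
[372. 176.]
```

View pics/w3.png

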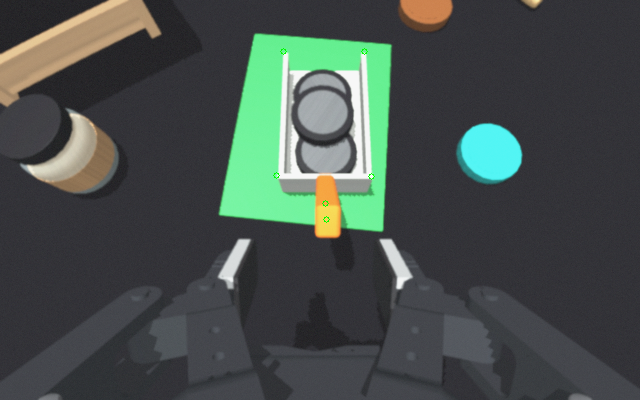

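The handle end, at (327,219), falls on the projected point and the pan rims match. I'll advance and grip.

```bash
python3 -m jog '[{"x":-0.003,"y":0.008,"z":0.03,"ax":-0.011,"ay":0,"az":0.003},{"x":-0.003,"y":0.008,"z":0.06,"ax":-0.011,"ay":0,"az":0.003},{"x":-0.003,"y":0.008,"z":0.09,"ax":-0.011,"ay":0,"az":0.003},{"x":-0.003,"y":0.008,"z":0.115,"ax":-0.011,"ay":0,"az":0.003},{"x":-0.003,"y":0.008,"z":0.115,"ax":-0.011,"ay":0,"az":0.003},{"x":-0.003,"y":0.008,"z":0.115,"ax":-0.011,"ay":0,"az":0.003}]';  python3 - <<'E'
from model import *
M=scoopM(SC[2],0); g=T(SC,(-.108,0,.088))[0]; P=g+.019*M[:,2]
togo(P,M)
E
```

```text
t: 6.75
eef_pos: [0.4746, -0.3489, 0.0781]
tool_rot: [-0.062, 0.933, 0.23, 0.27]
contact_force: [-0.0, 0.1, 0.3]
gripper_width: 0.598
grasp_force: 0.0
t 6.75 tcp [ 0.4746 -0.3489  0.0781] shift [-0.0031 -0.0046  0.0053] turn [ 0.0085 -0.0028  0.0036] F [-0.   0.1  0.3]
```

```bash
python3 -m jog '[{"x":-0.003,"y":-0.005,"z":0.005,"ax":0.008,"ay":-0.003,"az":0.004},{"x":-0.003,"y":-0.005,"z":0.005,"ax":0.008,"ay":-0.003,"az":0.004}]'; python3 -m jog '[{"x":0,"y":0,"z":0,"ax":0,"ay":0,"az":0},{"x":0,"y":0,"z":0,"ax":0,"ay":0,"az":0},{"x":0,"y":0,"z":0,"ax":0,"ay":0,"az":0},{"x":0,"y":0,"z":0,"ax":0,"ay":0,"az":0},{"x":0,"y":0,"z":0,"ax":0,"ay":0,"az":0},{"x":0,"y":0,"z":0,"ax":0,"ay":0,"az":0},{"x":0,"y":0,"z":0,"ax":0,"ay":0,"az":0},{"x":0,"y":0,"z":0,"ax":0,"ay":0,"az":0}]' 0 90;  python3 - <<'E'
from model import *
M=scoopM(SC[2],0); g=T(SC,(-.108,0,.088))[0]; P=g+.019*M[:,2]
togo(P,M); togo(P+[0,0,.12],scoopM(SC[2],-7))
E
```

```text
t: 6.95
eef_pos: [0.4713, -0.3441, 0.0714]
tool_rot: [-0.066, 0.934, 0.229, 0.267]
contact_force: [0.3, 0.5, -0.2]
gripper_width: 0.604
grasp_force: 0.0
t: 7.75
eef_pos: [0.4719, -0.3442, 0.0712]
tool_rot: [-0.066, 0.934, 0.229, 0.267]
contact_force: [-3.3, 0.1, 5.6]
gripper_width: 0.176
grasp_force: 88.0
t 7.75 tcp [ 0.4719 -0.3442  0.0712] shift [ 0.0007  0.0009 -0.0004] turn [ 0.      0.0006 -0.0012] F [-3.3  0.1  5.6]
t 7.75 tcp [ 0.4719 -0.3442  0.0712] shift [ 0.0642  0.0008 -0.1022] turn [ 1.000e-04  1.228e-01 -1.200e-03] F [-3.3  0.1  5.6]
```

```bash
python3 -m jog '[{"x":0.002,"y":0,"z":-0.003,"ax":0,"ay":0,"az":0},{"x":0.006,"y":0,"z":-0.009,"ax":0,"ay":0.015,"az":0},{"x":0.012,"y":0,"z":-0.018,"ax":0,"ay":0.03,"az":0},{"x":0.019,"y":0,"z":-0.03,"ax":0,"ay":0.05,"az":0},{"x":0.027,"y":0,"z":-0.042,"ax":0,"ay":0.07,"az":0},{"x":0.035,"y":0,"z":-0.055,"ax":0,"ay":0.09,"az":0},{"x":0.043,"y":0,"z":-0.068,"ax":0,"ay":0.105,"az":0},{"x":0.05,"y":0,"z":-0.08,"ax":0,"ay":0.115,"az":0},{"x":0.056,"y":0,"z":-0.09,"ax":0,"ay":0.122,"az":0},{"x":0.061,"y":0,"z":-0.097,"ax":0,"ay":0.122,"az":0},{"x":0.064,"y":0,"z":-0.102,"ax":0,"ay":0.122,"az":0},{"x":0.064,"y":0,"z":-0.102,"ax":0,"ay":0.122,"az":0}]';  python3 - <<'E'
from model import *
p=camera_params('scene');im=read_camera('scene')[:,:,::-1].copy()
cv2.imwrite('pics/s2.png',cv2.resize(im[110:330,150:480],(792,528),interpolation=cv2.INTER_CUBIC))
print(get_obs()["q"].round(2))
E
```

```text
t: 8.95
eef_pos: [0.4726, -0.3436, 0.1919]
tool_rot: [-0.08, 0.915, 0.225, 0.324]
contact_force: [0.0, -1.0, -2.5]
gripper_width: 0.175
grasp_force: 88.0
[ 0.95  0.38 -0.1   2.   -0.92  0.82  0.44]
```

View pics/s2.png

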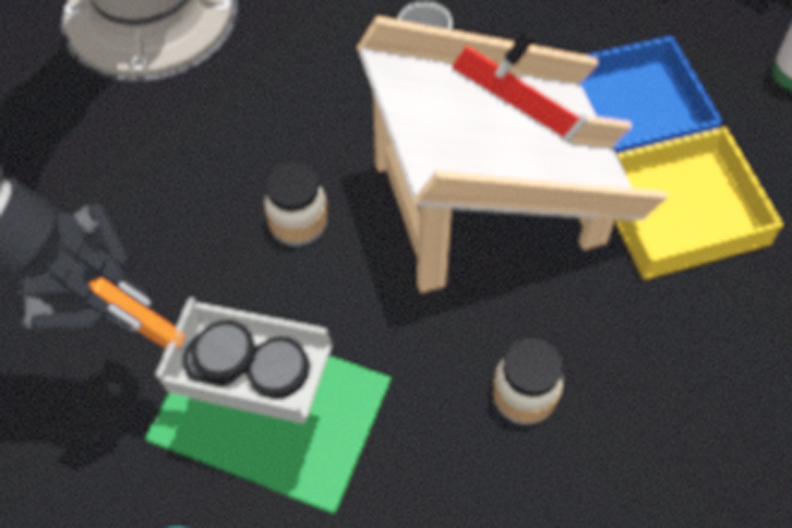

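The scene view shows the flap lying against the blue-side wall, the scoop lifted at (240,365) and all lids inside. Next I'll compute the carry and the tipping poses.

```bash
cat >> model.py <<'E'
def tcp(mouth_chute,pitch):
    S=R.from_euler("ZY",[CH[2],np.radians(pitch)]).as_matrix();M=scoopM(CH[2],pitch)
    return T(CH,mouth_chute)[0]+S@np.array([-.178,0,.082])+.019*M[:,2],M
E
python3 - <<'E'
from model import *
for m,pi in [((-.2,-.04,.29),-7),((-.13,-.04,.27),-5),((-.11,-.04,.22),32)]: 
    P,M=tcp(m,pi);print(P.round(3));togo(P,M)
o=get_obs();M0=rot(o["tool_rot"]).as_matrix();M1=tcp((-.2,-.04,.29),-7)[1]
B=scoopM(0,0)
for f in(0,.5,1):
    S=M0@R.from_rotvec(f*R.from_matrix(M0.T@M1).as_rotvec()).as_matrix()@B.T; print(S[2].round(3))
E
```

```text
[ 0.408 -0.251  0.335]
t 9.0 tcp [ 0.4724 -0.3434  0.1912] shift [ 0.0796 -0.1119 -0.1203] turn [ 0.3516  0.0008 -0.4364] F [ 0.1 -0.1 -2.1]
[ 0.444 -0.189  0.321]
t 9.0 tcp [ 0.4724 -0.3434  0.1912] shift [ 0.1181 -0.15   -0.0713] turn [ 0.3439 -0.0331 -0.4425] F [ 0.1 -0.1 -2.1]
[ 0.488 -0.115  0.365]
t 9.0 tcp [ 0.4724 -0.3434  0.1912] shift [ 0.202  -0.1955 -0.0598] turn [ 0.1893 -0.6617 -0.5388] F [ 0.1 -0.1 -2.1]
[0.121 0.001 0.993]
[0.121 0.001 0.993]
[0.122 0.    0.993]
```

```bash
python3 -m jog '[{"x":0.004,"y":0,"z":-0.005,"ax":0,"ay":0,"az":0},{"x":0.014,"y":0,"z":-0.017,"ax":0,"ay":0,"az":0},{"x":0.028,"y":-0.003,"z":-0.035,"ax":0.01,"ay":0,"az":-0.012},{"x":0.043,"y":-0.009,"z":-0.053,"ax":0.03,"ay":0,"az":-0.037},{"x":0.054,"y":-0.018,"z":-0.068,"ax":0.057,"ay":0,"az":-0.071},{"x":0.06,"y":-0.03,"z":-0.08,"ax":0.094,"ay":0,"az":-0.117},{"x":0.064,"y":-0.044,"z":-0.09,"ax":0.138,"ay":0,"az":-0.171},{"x":0.068,"y":-0.059,"z":-0.098,"ax":0.185,"ay":0,"az":-0.23},{"x":0.072,"y":-0.074,"z":-0.105,"ax":0.232,"ay":0,"az":-0.288},{"x":0.075,"y":-0.088,"z":-0.111,"ax":0.276,"ay":0,"az":-0.342},{"x":0.077,"y":-0.099,"z":-0.116,"ax":0.311,"ay":0,"az":-0.386},{"x":0.079,"y":-0.107,"z":-0.119,"ax":0.336,"ay":0,"az":-0.417}]'; python3 -m jog '[{"x":0.001,"y":-0.004,"z":-0.001,"ax":0.012,"ay":0,"az":-0.015},{"x":0.001,"y":-0.005,"z":-0.001,"ax":0.016,"ay":0,"az":-0.019},{"x":0.001,"y":-0.005,"z":-0.001,"ax":0.016,"ay":0,"az":-0.019}]';  python3 - <<'E'
from model import *
for m,pi in [((-.2,-.04,.29),-7),((-.11,-.04,.27),-5),((-.11,-.04,.25),5),((-.11,-.04,.22),32)]: 
    P,M=tcp(m,pi);print(P.round(3));togo(P,M)
read_camera('scene');im=read_camera('scene')[:,:,::-1].copy()
p=camera_params('scene');o=get_obs();S=rot(o["tool_rot"]).as_matrix()@scoopM(0,0).T; mo=o["eef_pos"]-.019*rot(o["tool_rot"]).as_matrix()[:,2]+S@np.array([.178,0,-.082])
for q in (mo,mo+S@[0,.042,0],mo-S@[0,.042,0],T(CH,(-.14,-.1,.215))[0]): cv2.circle(im,tuple(int(v) for v in proj(p,q)[0]),1,(0,255,0),-1)
cv2.imwrite('pics/s3.png',cv2.resize(im[90:290,150:450],(780,520),interpolation=cv2.INTER_CUBIC))
E
```

```text
t: 10.2
eef_pos: [0.4105, -0.2548, 0.3336]
tool_rot: [-0.163, 0.823, 0.46, 0.291]
contact_force: [0.3, 0.8, -2.4]
gripper_width: 0.173
grasp_force: 88.0
t: 10.5
eef_pos: [0.4066, -0.2526, 0.3346]
tool_rot: [-0.167, 0.818, 0.469, 0.289]
contact_force: [-0.1, -0.4, -2.1]
gripper_width: 0.175
grasp_force: 88.0
[ 0.408 -0.251  0.335]
t 10.5 tcp [ 0.4066 -0.2526  0.3346] shift [0.0022 0.0007 0.0013] turn [-0.0003  0.0006 -0.0021] F [-0.1 -0.4 -2.1]
[ 0.455 -0.172  0.321]
t 10.5 tcp [ 0.4066 -0.2526  0.3346] shift [0.0647 0.0006 0.0698] turn [-0.0004 -0.0343 -0.0021] F [-0.1 -0.4 -2.1]
[ 0.46  -0.162  0.33 ]
t 10.5 tcp [ 0.4066 -0.2526  0.3346] shift [0.0794 0.0005 0.0698] turn [-0.0005 -0.2089 -0.002 ] F [-0.1 -0.4 -2.1]
[ 0.488 -0.115  0.365]
t 10.5 tcp [ 0.4066 -0.2526  0.3346] shift [0.1432 0.0004 0.0769] turn [-0.001  -0.6801 -0.0019] F [-0.1 -0.4 -2.1]
```

View pics/s3.png

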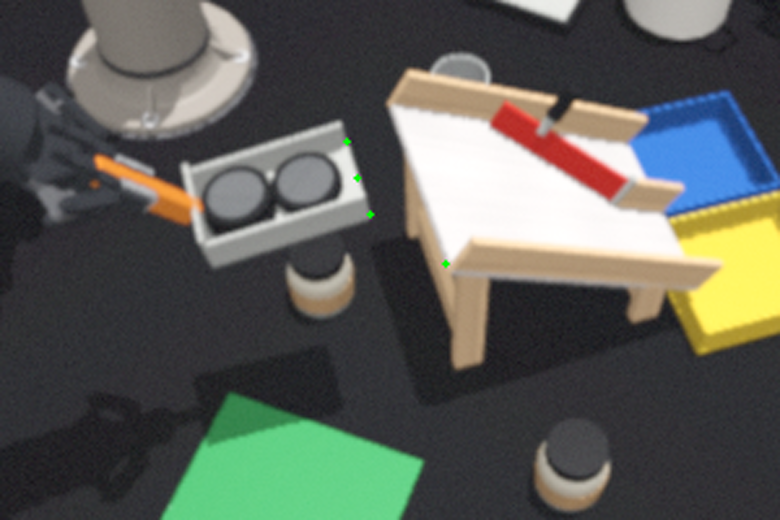

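The projected mouth points (348,142) to (370,214) match the scoop's front edge, and the lids are inside. I'll move over the inlet and then tip.

```bash
python3 -m jog '[{"x":0.003,"y":0,"z":0.003,"ax":0,"ay":-0.002,"az":0},{"x":0.009,"y":0,"z":0.01,"ax":0,"ay":-0.005,"az":0},{"x":0.018,"y":0,"z":0.02,"ax":0,"ay":-0.01,"az":0},{"x":0.028,"y":0,"z":0.03,"ax":0,"ay":-0.015,"az":-0.001},{"x":0.038,"y":0,"z":0.041,"ax":0,"ay":-0.02,"az":-0.002},{"x":0.047,"y":0,"z":0.051,"ax":0,"ay":-0.025,"az":-0.002},{"x":0.055,"y":0,"z":0.06,"ax":0,"ay":-0.03,"az":-0.002},{"x":0.061,"y":0,"z":0.066,"ax":0,"ay":-0.034,"az":-0.002},{"x":0.065,"y":0,"z":0.07,"ax":0,"ay":-0.034,"az":-0.002},{"x":0.065,"y":0,"z":0.07,"ax":0,"ay":-0.034,"az":-0.002}]';  python3 - <<'E'
from model import *
for m,pi in [((-.11,-.04,.25),5),((-.11,-.04,.235),14),((-.11,-.04,.225),23),((-.11,-.04,.22),32)]: 
    P,M=tcp(m,pi);togo(P,M)
E
```

```text
t: 11.6
eef_pos: [0.4545, -0.17, 0.3213]
tool_rot: [-0.159, 0.822, 0.473, 0.275]
contact_force: [-0.1, -0.0, -1.9]
gripper_width: 0.175
grasp_force: 88.0
t 11.6 tcp [ 0.4545 -0.17    0.3213] shift [ 0.0135  0.0009 -0.0011] turn [-0.0011 -0.1751  0.0018] F [-0.1 -0.  -1.9]
t 11.6 tcp [ 0.4545 -0.17    0.3213] shift [0.0307 0.0009 0.0003] turn [-0.001  -0.3322  0.0019] F [-0.1 -0.  -1.9]
t 11.6 tcp [ 0.4545 -0.17    0.3213] shift [0.0522 0.0009 0.0019] turn [-0.0008 -0.4893  0.0019] F [-0.1 -0.  -1.9]
t 11.6 tcp [ 0.4545 -0.17    0.3213] shift [0.0775 0.001  0.0038] turn [-0.0007 -0.6464  0.002 ] F [-0.1 -0.  -1.9]
```

```bash
python3 -m jog '[{"x":0.004,"y":0.001,"z":0,"ax":0,"ay":-0.06,"az":0},{"x":0.009,"y":0.001,"z":0,"ax":0,"ay":-0.12,"az":0},{"x":0.0135,"y":0.001,"z":-0.001,"ax":0,"ay":-0.175,"az":0.002},{"x":0.019,"y":0.001,"z":-0.001,"ax":0,"ay":-0.23,"az":0.002},{"x":0.025,"y":0.001,"z":0,"ax":0,"ay":-0.28,"az":0.002},{"x":0.031,"y":0.001,"z":0,"ax":0,"ay":-0.33,"az":0.002},{"x":0.038,"y":0.001,"z":0.001,"ax":0,"ay":-0.385,"az":0.002},{"x":0.045,"y":0.001,"z":0.001,"ax":0,"ay":-0.44,"az":0.002},{"x":0.052,"y":0.001,"z":0.002,"ax":0,"ay":-0.49,"az":0.002},{"x":0.052,"y":0.001,"z":0.002,"ax":0,"ay":-0.49,"az":0.002},{"x":0.052,"y":0.001,"z":0.002,"ax":0,"ay":-0.49,"az":0.002},{"x":0.052,"y":0.001,"z":0.002,"ax":0,"ay":-0.49,"az":0.002}]'; python3 -m jog '[{"x":0.013,"y":0,"z":0.001,"ax":0,"ay":-0.08,"az":0},{"x":0.025,"y":0,"z":0.002,"ax":0,"ay":-0.157,"az":0},{"x":0.025,"y":0,"z":0.002,"ax":0,"ay":-0.157,"az":0},{"x":0.025,"y":0,"z":0.002,"ax":0,"ay":-0.157,"az":0},{"x":0.025,"y":0,"z":0.002,"ax":0,"ay":-0.157,"az":0},{"x":0.025,"y":0,"z":0.002,"ax":0,"ay":-0.157,"az":0},{"x":0.025,"y":0,"z":0.002,"ax":0,"ay":-0.157,"az":0},{"x":0.025,"y":0,"z":0.002,"ax":0,"ay":-0.157,"az":0}]'; python3 - <<'E'
from model import *
im=read_camera('scene')[:,:,::-1].copy()
cv2.imwrite('pics/s4.png',cv2.resize(im[90:290,180:480],(780,520),interpolation=cv2.INTER_CUBIC))
E
```

```text
t: 12.8
eef_pos: [0.476, -0.1355, 0.3506]
tool_rot: [-0.04, 0.865, 0.495, 0.068]
contact_force: [0.8, -1.0, -0.8]
gripper_width: 0.172
grasp_force: 88.0
t: 13.6
eef_pos: [0.489, -0.1133, 0.3529]
tool_rot: [-0.0, 0.867, 0.498, -0.0]
contact_force: [-0.2, -0.3, -1.3]
gripper_width: 0.176
grasp_force: 88.1
```

View pics/s4.png

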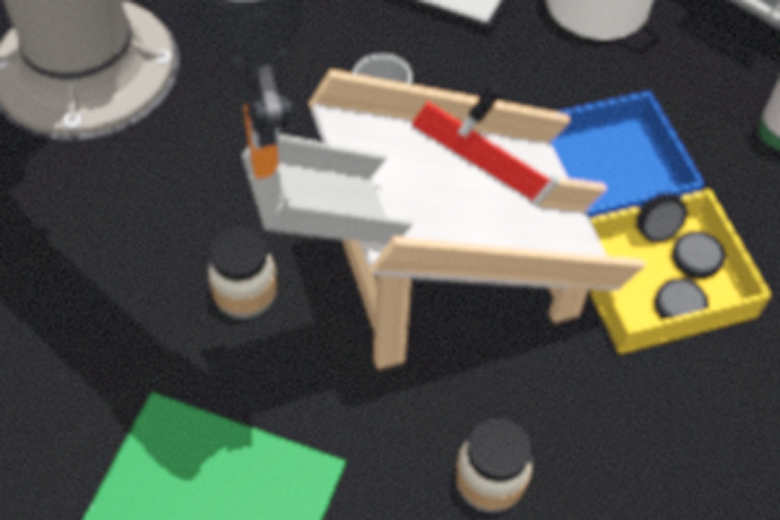

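All three lids are in the yellow tray, at (660,218), (698,254) and (682,300), and the scoop is empty. Now I'll bring the scoop back.

```bash
python3 - <<'E'
from model import *
P,M=tcp((-.2,-.04,.31),0);togo(P,M)
M=scoopM(SC[2],0)
togo([.472,-.344,.24],M)
E
```

```text
t 13.65 tcp [ 0.4891 -0.1131  0.353 ] shift [-0.1528 -0.0002 -0.0228] turn [-1.000e-04  5.592e-01 -1.800e-03] F [-0.7 -0.1 -1.7]
t 13.65 tcp [ 0.4891 -0.1131  0.353 ] shift [-0.2079  0.1018  0.113 ] turn [-0.1564  0.5446  0.5438] F [-0.7 -0.1 -1.7]
```

```bash
python3 -m jog '[{"x":-0.015,"y":0,"z":-0.02,"ax":0,"ay":0,"az":0},{"x":-0.035,"y":0,"z":-0.04,"ax":0,"ay":0.08,"az":0},{"x":-0.06,"y":0,"z":-0.045,"ax":0,"ay":0.17,"az":0},{"x":-0.085,"y":0,"z":-0.045,"ax":0,"ay":0.27,"az":0},{"x":-0.11,"y":0,"z":-0.04,"ax":0,"ay":0.37,"az":0},{"x":-0.135,"y":0,"z":-0.03,"ax":0,"ay":0.47,"az":0},{"x":-0.153,"y":0,"z":-0.023,"ax":0,"ay":0.559,"az":-0.002},{"x":-0.153,"y":0,"z":-0.023,"ax":0,"ay":0.559,"az":-0.002},{"x":-0.153,"y":0,"z":-0.023,"ax":0,"ay":0.559,"az":-0.002}]'
python3 - <<'E'
from model import *
M=scoopM(SC[2],0)
togo([.472,-.344,.24],M)
E
```

```text
t: 14.55
eef_pos: [0.4117, -0.2456, 0.3756]
tool_rot: [-0.138, 0.834, 0.479, 0.238]
contact_force: [0.2, 0.6, -0.9]
gripper_width: 0.178
grasp_force: 88.2
t 14.55 tcp [ 0.4117 -0.2456  0.3756] shift [-0.118   0.1018  0.086 ] turn [-0.2972  0.001   0.4737] F [ 0.2  0.6 -0.9]
```

```bash
python3 -m jog '[{"x":-0.01,"y":0.01,"z":0.008,"ax":-0.03,"ay":0,"az":0.047},{"x":-0.03,"y":0.025,"z":0.022,"ax":-0.075,"ay":0,"az":0.118},{"x":-0.053,"y":0.046,"z":0.039,"ax":-0.134,"ay":0,"az":0.213},{"x":-0.077,"y":0.066,"z":0.056,"ax":-0.193,"ay":0,"az":0.308},{"x":-0.1,"y":0.087,"z":0.073,"ax":-0.253,"ay":0,"az":0.403},{"x":-0.118,"y":0.102,"z":0.086,"ax":-0.297,"ay":0.001,"az":0.474},{"x":-0.118,"y":0.102,"z":0.086,"ax":-0.297,"ay":0.001,"az":0.474},{"x":-0.118,"y":0.102,"z":0.086,"ax":-0.297,"ay":0.001,"az":0.474}]'
python3 - <<'E'
from model import *
M=scoopM(SC[2],0)
togo([.472,-.344,.076],M)
E
```

```text
t: 15.35
eef_pos: [0.474, -0.3416, 0.2415]
tool_rot: [-0.067, 0.932, 0.233, 0.268]
contact_force: [0.9, -0.3, -1.9]
gripper_width: 0.174
grasp_force: 88.3
t 15.35 tcp [ 0.474  -0.3416  0.2415] shift [-0.0904  0.0011  0.1387] turn [-0.0031 -0.0015  0.0061] F [ 0.9 -0.3 -1.9]
```

```bash
python3 -m jog '[{"x":-0.012,"y":0,"z":0.018,"ax":0,"ay":0,"az":0},{"x":-0.03,"y":0,"z":0.046,"ax":0,"ay":0,"az":0.003},{"x":-0.05,"y":0,"z":0.077,"ax":0,"ay":0,"az":0.003},{"x":-0.068,"y":0.001,"z":0.105,"ax":-0.003,"ay":0,"az":0.006},{"x":-0.082,"y":0.001,"z":0.126,"ax":-0.003,"ay":0,"az":0.006},{"x":-0.09,"y":0.001,"z":0.139,"ax":-0.003,"ay":-0.001,"az":0.006},{"x":-0.09,"y":0.001,"z":0.139,"ax":-0.003,"ay":-0.001,"az":0.006},{"x":-0.09,"y":0.001,"z":0.139,"ax":-0.003,"ay":-0.001,"az":0.006}]'
python3 - <<'E'
from model import *
M=scoopM(SC[2],0)
togo([.472,-.344,.0715],M)
E
```

```text
t: 16.15
eef_pos: [0.4725, -0.3456, 0.0768]
tool_rot: [-0.065, 0.933, 0.229, 0.269]
contact_force: [0.7, 0.5, -0.9]
gripper_width: 0.176
grasp_force: 88.2
t 16.15 tcp [ 0.4725 -0.3456  0.0768] shift [-0.0025 -0.0016  0.0046] turn [ 0.0032 -0.0014 -0.0018] F [ 0.7  0.5 -0.9]
```

```bash
python3 -m jog '[{"x":-0.0012,"y":-0.001,"z":0.002,"ax":0.003,"ay":-0.001,"az":-0.002},{"x":-0.0026,"y":-0.001,"z":0.0042,"ax":0.003,"ay":-0.001,"az":-0.002},{"x":-0.0026,"y":-0.001,"z":0.0042,"ax":0.003,"ay":-0.001,"az":-0.002},{"x":-0.0026,"y":-0.001,"z":0.0042,"ax":0.003,"ay":-0.001,"az":-0.002}]'
python3 - <<'E'
from model import *
togo([.472,-.344,.0715],scoopM(SC[2],0))
E
```

```text
t: 16.55
eef_pos: [0.4715, -0.345, 0.0712]
tool_rot: [-0.066, 0.934, 0.229, 0.268]
contact_force: [-1.0, -0.1, 5.0]
gripper_width: 0.178
grasp_force: 89.0
t 16.55 tcp [ 0.4715 -0.345   0.0712] shift [ 0.001  -0.0007  0.0002] turn [ 0.0008  0.0002 -0.0012] F [-1.  -0.1  5. ]
```

Contact came at the original height, with 5 N upward. I'll release and withdraw along the handle.

```bash
python3 -m jog '[{"x":0,"y":0,"z":0,"ax":0,"ay":0,"az":0},{"x":0,"y":0,"z":0,"ax":0,"ay":0,"az":0},{"x":0,"y":0,"z":0,"ax":0,"ay":0,"az":0},{"x":0,"y":0,"z":0,"ax":0,"ay":0,"az":0},{"x":0,"y":0,"z":0,"ax":0,"ay":0,"az":0},{"x":0,"y":0,"z":-0.01,"ax":0,"ay":0,"az":0},{"x":0,"y":0,"z":-0.04,"ax":0,"ay":0,"az":0},{"x":0,"y":0,"z":-0.08,"ax":0,"ay":0,"az":0},{"x":0,"y":0,"z":-0.12,"ax":0,"ay":0,"az":0},{"x":0,"y":0,"z":-0.16,"ax":0,"ay":0,"az":0},{"x":0,"y":0,"z":-0.16,"ax":0,"ay":0,"az":0},{"x":0,"y":0,"z":-0.16,"ax":0,"ay":0,"az":0}]' 0.6
python3 - <<'E'
from model import *
# numeric check: images now vs. start, bystanders and scoop; dark lid blobs in yellow tray
for n in("top","scene"):
    im=read_camera(n)[:,:,::-1].copy();a=cv2.imread(f"pics/{n}0.png");p=camera_params(n)
    cv2.imwrite(f"pics/{n}_end.png",im)
    for nm,P in dict(jar_a=(.405,-.097,.085),jar_b=(.75,-.084,.085),cup=(.357,.183,.095),pan=(.5594,-.2993,.01),handle=(.4638,-.3495,.088)).items():
        u,v=proj(p,P)[0].astype(int);t=a[v-12:v+13,u-12:u+13];w=im[v-22:v+23,u-22:u+23]
        m=cv2.matchTemplate(w,t,cv2.TM_CCOEFF_NORMED);_,s,_,l=cv2.minMaxLoc(m);print(n,nm,"match",round(s,2),"shift px",(l[0]-10,l[1]-10))
    o=[(150,100,265,185),(400,150,480,230)][n=="scene"];x0,y0,x1,y1=o
    h=cv2.cvtColor(im[y0:y1,x0:x1],cv2.COLOR_BGR2HSV);yel=cv2.inRange(h,(20,120,80),(35,255,255))
    hull=np.zeros_like(yel);cv2.fillConvexPoly(hull,cv2.convexHull(cv2.findNonZero(cv2.morphologyEx(yel,cv2.MORPH_OPEN,np.ones((3,3))))),255)
    dark=((h[...,1]<90)&(h[...,2]<140)&(cv2.erode(hull,np.ones((3,3)))>0)).astype(np.uint8);k,_,st,c=cv2.connectedComponentsWithStats(dark)
    print([(c[i]+[x0,y0]).round().tolist()+[int(st[i,4])] for i in range(1,k) if st[i,4]>20])
    ct=c
print(get_obs()["contact_force"])
E
```

```text
t: 17.75
eef_pos: [0.3954, -0.3846, 0.207]
tool_rot: [-0.065, 0.934, 0.229, 0.267]
contact_force: [0.8, 0.4, -0.4]
gripper_width: 0.602
grasp_force: 0.0
top jar_a match 1.0 shift px (0, 0)
top jar_b match 1.0 shift px (0, 0)
top cup match 1.0 shift px (0, 0)
top pan match 0.06 shift px (-10, 10)
top handle match 0.93 shift px (0, 0)
[[228.0, 136.0, 275], [205.0, 148.0, 421]]
scene jar_a match 0.99 shift px (0, 0)
scene jar_b match 0.99 shift px (0, 0)
scene cup match 1.0 shift px (0, 0)
scene pan match 0.24 shift px (-2, 10)
scene handle match 0.99 shift px (0, 0)
[[434.0, 174.0, 214], [448.0, 189.0, 131], [440.0, 203.0, 79]]
[-0.3836717   0.58897763 -0.83405708]
```

```bash
python3 - <<'E'
from model import *
p=camera_params("scene");W=at_z(p,[(434,174),(448,189),(440,203)],[.03,.015,.015])
c,s=np.cos(CH[2]),np.sin(CH[2]);d=W[:,:2]-CH[:2];print("lids chute xy",np.c_[d@[c,s],d@[-s,c]].round(3), "tray y -.08 +-.075")
im=cv2.imread("pics/scene_end.png");h=cv2.cvtColor(im,cv2.COLOR_BGR2HSV)
ys,xs=np.where(cv2.morphologyEx(cv2.inRange(h,(20,120,80),(35,255,255)),cv2.MORPH_OPEN,np.ones((5,5)))>0)
k=xs>395;q=at_z(p,np.c_[xs[k],ys[k]],.045)[:,:2]-CH[:2];e=np.c_[q@[c,s],q@[-s,c]];print("yellow extents at rim height",np.percentile(e,[1,99],axis=0).round(3))
o=get_obs();print(o["t"])
E
```

```text
lids chute xy [[ 0.24  -0.022]
 [ 0.264 -0.076]
 [ 0.219 -0.113]] tray y -.08 +-.075
yellow extents at rim height [[ 0.114 -0.179]
 [ 0.306 -0.011]]
17.85
```

```bash
python3 -c "
from station import *
print(hand_in())"
```

```text
the job is handed in; nothing more can be done
None
```

I handed the job in at about 18 s. The flap was pushed to its stop on the blue side, all three lids were in the yellow tray (one leaning on its wall), the empty scoop was set back upright on the mat, and the jars and cup had not moved. No verdict was returned.

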